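Tuck the closing tab of a patient-record case

TASK

Close the record case on the doctor's desk: push its upright hinged tab over until it lies flat, hold it down against its spring and push it along towards the retaining lip until its front edge is fully home beneath the lip and the tab stays down by itself. Use the fingertips only: do not grip the tab, do not lift or tip the case or shove it more than about 4 cm across the desk, and leave the jar, stamp, cup and mouse where they stand.

Things in the scene. Friction and masses are not known exactly. Their poses are not given: they have to be found in the camera images.
- case: record case: flat grey plastic box lying loose on the desk, 170 mm (its x) by 220 mm (its y), flat top 48 mm above the desk, 2 to 2.9 kg; sliding it takes 10 to 20 N. Origin: centre of its underside; z up; x points from the tab's hinge towards the retaining lip, within 0.7 rad of the robot's x.
- case_hinge_line (a point): on the case, middle of the tab's hinge pin when the tab is slid fully back: 55 mm behind the case's centre (case -x), 54 mm above the desk. The pin runs along case y between two slotted cheeks (44 x 8 mm, tops 59 mm above the desk, at y = +-58 mm). Axes as the case; stays with the case.
- lip_edge (a point): middle of the retaining lip's rear lower edge: 52 mm ahead of the case's centre (case +x), 61 mm above the desk. The lip is a grey strip 120 mm wide (y), 5 mm thick, running 20 mm on from here to its upright foot; an 8 mm flare bends up from its rear edge to 68 mm above the desk. A flat tab's top is 5 mm below this point. Axes as the case; stays with it.
- tab_middle (a point): in the tab's mid-plane, 45 mm from the pin, half-way across. The tab: stiff white plate 96 mm wide, 4 mm thick, reaching 95 mm from the pin. x from the pin to the free edge, y along the pin, z out of the face that is uppermost when flat (open, it looks away from the lip; flat, it is 56 mm above the desk). The thumb ridge is on that face.
- tab_edge (a point): middle of the tab's free front edge, 95 mm from the pin; axes as tab_middle. The thumb ridge lies across the tab, 92 mm wide: its upright pushing face (towards the pin) is 60 mm from the pin and 10 mm high; its other side slopes down to 75 mm from the pin.
- tab_hinge (a joint): tab's angle, rad: 0 flat along the case's top (a stop), 1.57 upright, more leaning back away from the lip; starts at 1.7 to 2.1. A spring with some friction holds it near 1.9 and lifts it again when let go (0.11 N m when flat: 2.5 N at 45 mm from the pin). Held by the lip it rests at about 0.06.
- tab_slide (a joint): how far pin and tab have slid towards the lip, m: 0 fully back, 0.022 fully home (stops). Stays where left; moving it takes 6 N. Starts within 2 mm of fully back; the flat tab's edge is then 3 to 5 mm short of the lip's flare. Slid forward before it is flat, it comes down on top of the lip. Fully home, 10 mm of it lie beneath the lip.
- pill_jar: bystander: small amber medicine jar with a white cap, 42 mm across, 52 mm tall, loose, standing beside the case; origin at the centre of its foot
- stamp: bystander: hand stamp with a rectangular wooden foot 30 x 52 mm, a stem and a black grip, 80 mm tall, loose, standing beside the case; origin at the centre of its foot
- cup: bystander: white plastic cup, 72 mm across, 85 mm tall, loose; origin at the centre of its foot
- mouse: bystander: black computer mouse, 105 x 62 x 34 mm, loose; origin at the centre of its underside

How it is judged:
By the outcome, as a careful person would: the job done as asked, in the order asked, and still so for the second after the job is handed in, with the robot touching nothing.
It also fails if it takes over 40 s, if anything falls off the work surface, if the arm or the gripper's body presses on something with over 40 N, if the wrist force passes 120 N, or if a joint passes its speed limit or range.

ROBOT

A 7-joint arm with a two-finger parallel gripper is mounted at the origin on the work surface. World frame = base frame: x ahead of the robot, y to its left, z up, the work surface at z = 0. Lengths are in mm, angles in rad, forces in N, time in s.
With the tool pointing down it reaches from about 425 to 800 mm from the base axis. Payload 8.3 kg.
Tool frame: the origin (TCP) lies midway between the tips of the shut fingers; the grasp point (between the pads) lies 19 mm behind it; z points along the fingers, y is the direction in which the jaws open and shut (so a half turn about z gives the same grasp; the last joint's range is limited). The gripper opens to 85 mm and grips with 20 to 120 N. Pads are 22 mm wide; open, the fingers measure 114 mm over their backs; the gripper's body (76 mm by 85 mm) begins 54 mm behind the grasp point. The pads swing forward as they close: fully open they stand 13 mm farther back than shut.
Start: joints at [-1.26, 0.383, 0.016, 1.37, -0.006, 1.388, -0.046], TCP at [228.17, 581.843, 231.279] pointing down, gripper open.
Joint ranges: [-2.95, 2.95], [-0.25, 2.06], [-1.52, 1.56], [0.18, 2.33], [-1.44, 4.58], [0.02, 2.06], [-3.01, 3.01]. Speed limits (rad/s): [2.39, 2.39, 3.01, 3.01, 3.14, 3.14, 3.14].

INTERFACE

Orientations are given as a 3x3 rotation matrix whose columns are the frame's x, y, z axes.
In Python, from rig import * gives the robot as it stands.
- The arm moves only by the tool move_arm, never from a script. Its arguments are lists of equal length, an entry for each row: "claw": the opening in per cent of the stroke, from 0 (shut) to 100 (fully open); "linear": the shift along the tool's x, y, z in m, a list of three; "turn": the turn, a rotation vector about the tool's x, y, z in rad, a list of three. In form: {"claw": [claw, ...], "linear": [[tx, ty, tz], ...], "turn": [[rx, ry, rz], ...]}. A call has exactly 8 rows; each row shifts and turns the commanded pose from where the row before left it, along the tool's axes as they then stand; what a row does not reach is not made up. A row lasts 1/8 s, in which the tool goes at most 62.5 mm and 10.7 degrees, less where a joint would pass 70% of its speed; a pose out of reach is approached as far as the arm can. A call with a gripper value outside its range is refused whole. The fingers move at their own pace and stop on an object; the grip force is fixed at half the most. Time passes only in rows, so rows that do not move let the fingers close, or fill a call up. It gives the time, the measured TCP pose, the force and the opening at its end, in the units of the state.
- observe(): the state, without advancing time (a new reading comes with each control period).
- snapshot(name): name is "side" or "top"; returns (picture, depth): 384x512x3 uint8, blue, green, red; 384x512 float32, mm along the optical axis (not along the pixel's ray), 0 where there is no reading.
- camera_params(name): a dict with "fx", "fy", "cx", "cy" (pixels), "R" (3x3) and "t" (3): a world point X has camera coordinates R X + t. Camera axes: x right, y down, z forward; pixel columns grow to the right and rows downward; lengths in mm; the calibration is good to about 2 mm. A picture is of the moment at which its call begins. camera_params takes no time and is no camera call.
- sign_off(): hands the job in, once; it reports no verdict.
The state is a dict: "t": time; "q": joint angles; "qvel": joint speeds; "effort": joint torques, N m; "eef_pos": TCP position; "eef_rot": TCP orientation; "ft_force": force on the tool from outside, world axes, zero at the start; "ft_torque": the same for the moment, N m; "gripper_width": finger opening in mm.
Only numpy, scipy, OpenCV 4.12 (cv2) and the standard library are available. Lean on these libraries where they do the work, as an engineer would, in place of code of your own. Each camera call takes 0.05 s, during which the arm holds its last target.

## Working session

There is one attempt and no reset: what is moved stays moved. The work goes in short steps, Python scripts to look and compute and a tool call to move; the robot and the scene stay as the last step left them, time stands still between calls to the robot, and variables do not carry over. Pictures are saved under pics/ and viewed, and the job is handed in when it is done.

Besides the shell and the picture viewer there is one more tool, called after ">>>" by a JSON object that holds its "name" and its "arguments". move_arm: Moves the arm, as the interface text tells. Its arguments: {"type":"object","properties":{"claw":{"type":"array","items":{"type":"number"}},"linear":{"type":"array","items":{"type":"array","items":{"type":"number"}}},"turn":{"type":"array","items":{"type":"array","items":{"type":"number"}}}},"required":["claw","linear","turn"]}

```bash
mkdir -p pics; ls
python3 - <<'E'
from rig import *
import cv2,numpy as np
print(observe())
for n in("side","top"):
    p,d=snapshot(n); cv2.imwrite(f"pics/{n}0.png",p); np.savez(f"pics/{n}0.npz",p=p,d=d); print(camera_params(n))
E
```

```text
pics
{'t': 0.0, 'q': array([-1.25989578,  0.38424735,  0.01636367,  1.37118649, -0.00627487,
        1.38818792, -0.0464994 ]), 'qvel': array([ 9.27862932e-05,  1.35371950e-03,  1.10113656e-03,  4.12749237e-04,
       -7.70271194e-04, -2.83453773e-05, -1.25355051e-03]), 'effort': array([-9.20324674e-04, -6.27601933e+01,  8.43754672e-01, -3.71823907e+01,
        1.65162975e-02,  1.42702713e-02,  3.60860577e-05]), 'eef_pos': array([228.0053152 , 581.37606205, 230.25841834]), 'eef_rot': array([[-9.30974885e-01,  3.65082616e-01, -6.68672937e-04],
       [ 3.65083224e-01,  9.30973023e-01, -1.86300020e-03],
       [-5.76325202e-05, -1.97852767e-03, -9.99998041e-01]]), 'ft_force': array([ 0.40285552, -0.46059893,  0.11073611]), 'ft_torque': array([-0.03031704,  0.00210911, -0.01415319]), 'gripper_width': 85.5196266026873}
{'fx': 392.2054186727496, 'fy': 392.2054186727496, 'cx': 249.01248019447127, 'cy': 193.69016171107873, 'R': array([[ 0.78449162, -0.6198576 , -0.01869398],
       [-0.4407834 , -0.53614418, -0.71990236],
       [ 0.43621428,  0.57299736, -0.69382356]]), 't': array([-494.60061776,  314.13642388,  919.80539103])}
{'fx': 351.46412267823933, 'fy': 351.46412267823933, 'cx': 252.46989323039398, 'cy': 190.71841341286625, 'R': array([[ 0.00628115, -0.9998992 , -0.01273321],
       [-0.9919302 , -0.00461762, -0.12670106],
       [ 0.12662949,  0.01342628, -0.99185922]]), 't': array([  -7.80372322,  615.80038032, 1167.43194346])}
```

View pics/side0.png

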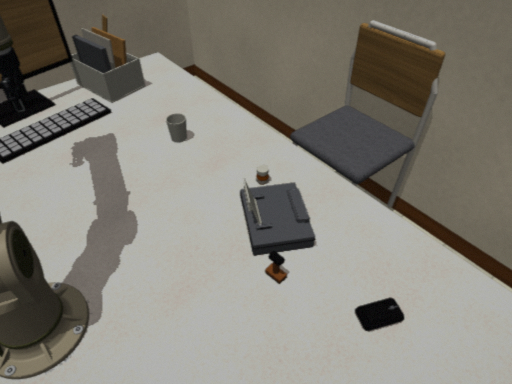

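View pics/top0.png

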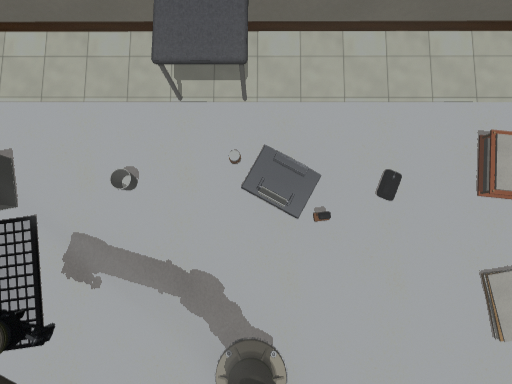

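Run:
```python
import cv2,numpy as np
a=np.load("pics/side0.npz");b=np.load("pics/top0.npz")
cv2.imwrite("pics/side0z.png",cv2.resize(a['p'][160:290,220:330],None,fx=5,fy=5,interpolation=cv2.INTER_CUBIC)[:600])
t=b['p'][135:230,215:345]
t=np.clip(t.astype(float)*1.5,0,255).astype(np.uint8)
cv2.imwrite("pics/top0z.png",cv2.resize(t,None,fx=6,fy=6,interpolation=cv2.INTER_CUBIC))
print(a['d'][217,278],b['d'][182,281])
```

```text
1091.7389 1201.2266
```

View pics/side0z.png

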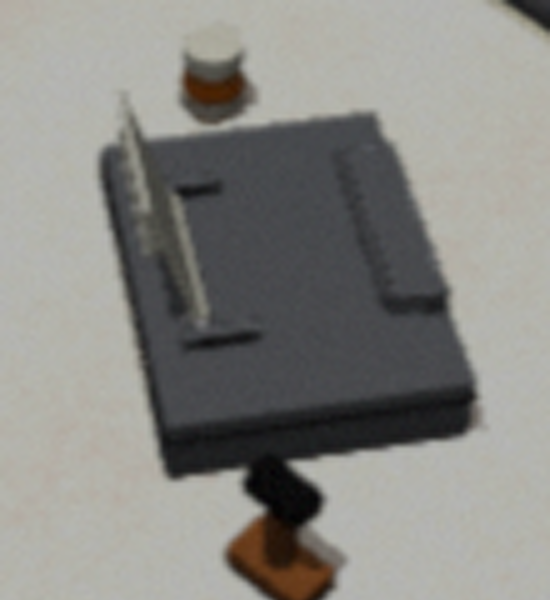

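View pics/top0z.png

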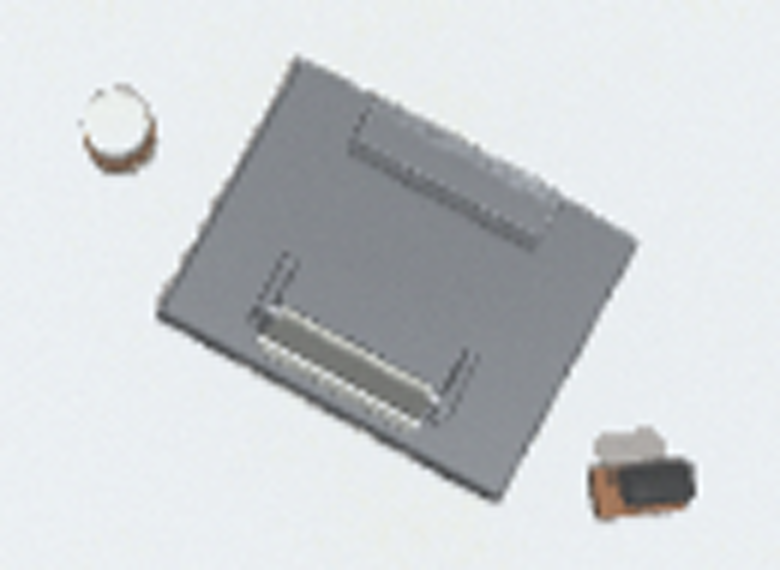

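```bash
cat > h.py <<'E'
import cv2,numpy as np
from rig import *
def world(n,d):
    c=camera_params(n);v,u=np.mgrid[0:384,0:512]
    P=np.stack([(u-c['cx'])/c['fx']*d,(v-c['cy'])/c['fy']*d,d],-1)-c['t']
    return P@c['R']
def cast(n,uv,z):
    c=camera_params(n);uv=np.atleast_2d(uv)
    r=np.c_[(uv[:,0]-c['cx'])/c['fx'],(uv[:,1]-c['cy'])/c['fy'],np.ones(len(uv))]@c['R']
    o=-c['R'].T@c['t'];return o+r*((z-o[2])/r[:,2])[:,None]
def tri(a,b):
    A=[];B=[]
    for n,uv in(('top',a),('side',b)):
        c=camera_params(n);x=(uv[0]-c['cx'])/c['fx'];y=(uv[1]-c['cy'])/c['fy'];R=c['R'];t=c['t']
        A+=[R[0]-x*R[2],R[1]-y*R[2]];B+=[x*t[2]-t[0],y*t[2]-t[1]]
    s=np.linalg.lstsq(np.array(A),np.array(B),rcond=None);return s[0]
E
python3 - <<'E'
from h import *
for n in("top","side"):
    a=np.load(f"pics/{n}0.npz");p=a['p'];W=world(n,a['d'].astype(float))
    reg=(W[...,0]>350)&(W[...,0]<800)&(abs(W[...,1])<300)
    m=reg&(W[...,2]>40)&(W[...,2]<56)
    g=p.max(-1).astype(int)
    hsv=cv2.cvtColor(p,cv2.COLOR_BGR2HSV)
    m&=(g<140)&(hsv[...,1]<90)
    k,l,s,_=cv2.connectedComponentsWithStats(m.astype(np.uint8)); i=1+s[1:,4].argmax();m=l==i
    print(n,s[i],"medz",np.median(W[m][:,2]))
    cs=cv2.findContours(m.astype(np.uint8),0,2)[0];c=max(cs,key=cv2.contourArea)[:,0]
    X=cast(n,c,48)[:,:2].astype(np.float32)
    r=cv2.minAreaRect(X);print(r);print(cv2.boxPoints(r))
    # heights above case: everything near
    near=reg&(np.hypot(W[...,0]-r[0][0],W[...,1]-r[0][1])<140)&(W[...,2]>56)
    print(near.sum(),W[near][:,2].max())
    for nm,t in(("tall",near&(W[...,2]>90)),("desk",reg&(g>150))):print(nm,t.sum(),np.median(W[t],0))
E
```

```text
top [ 241  145   80   73 2466] medz 47.95932577025778
((650.8683471679688, -101.2279052734375), (220.68484497070312, 169.82984924316406), 61.23569869995117)
[[ 523.33374  -157.0931  ]
 [ 672.20776  -238.81651 ]
 [ 778.40295   -45.362717]
 [ 629.52893    36.360703]]
706 148.28847684824365
tall 171 [585.82271762 -65.14600387 119.97191539]
desk 18314 [5.24995203e+02 3.88955924e+01 8.39496415e-02]
side [ 240  182   75   66 2785] medz 48.792189423200185
((644.76123046875, -103.87474060058594), (226.06675720214844, 169.49220275878906), 61.44451904296875)
[[ 516.2931  -162.64868]
 [ 665.16736 -243.66757]
 [ 773.2294   -45.1008 ]
 [ 624.3551    35.91809]]
786 147.10695273868794
tall 191 [575.79712008 -74.66455189 120.66199647]
desk 18417 [501.04010753 -37.96090519   1.1556258 ]
```

Run:
```python
from h import *
T=[(321.2,175),(241.7,187.0),(264.2,145),(298.0,217.5)]
S=[(314.6,237),(241,190.5),(295,183),(253.2,246)]
X=np.array([tri(a,b) for a,b in zip(T,S)]);print(X.round(1),X.mean(0))
print(np.linalg.norm(X[0]-X[2]),np.linalg.norm(X[1]-X[3]),np.linalg.norm(X[0]-X[3]),np.linalg.norm(X[1]-X[2]))
for n in("top","side"):
    a=np.load(f"pics/{n}0.npz");W=world(n,a['d'].astype(float))
    C=np.array([649,-102]);y=-.503;cx=np.array([np.cos(y),np.sin(y)]);cy=np.array([-cx[1],cx[0]])
    q=np.stack([(W[...,:2]-C)@cx,(W[...,:2]-C)@cy,W[...,2]],-1)
    m=(abs(q[...,0])<110)&(abs(q[...,1])<70)&(q[...,2]>85)
    Q=q[m];print(n,len(Q),Q.min(0).round(),Q.max(0).round(), "yrange",np.percentile(Q[:,1],[2,98]))
    for lo in range(85,150,10):
        s=Q[(Q[:,2]>lo)&(Q[:,2]<lo+10)]
        if len(s):print(lo,len(s),np.median(s[:,0]).round(1),s[:,1].min().round(),s[:,1].max().round())
    m=(q[...,0]>30)&(q[...,0]<90)&(abs(q[...,1])<70)&(q[...,2]>58)&(q[...,2]<75)
    print("lip",np.median(q[m],0),q[m].min(0),q[m].max(0))
    W=world(n,a['d'].astype(float))
```

```text
[[ 668.5 -238.4   45.2]
 [ 627.6   33.    41.1]
 [ 776.7  -44.3   39.5]
 [ 523.  -158.    44. ]] [ 648.96251192 -101.92800169   42.46112446]
222.24648658541673 217.77630563057605 166.19651496380718 167.93328783719
top 180 [-82. -46.  85.] [-59.  48. 148.] yrange [-44.07266027  46.22974446]
85 18 -60.2 -44.0 46.0
95 18 -63.6 -45.0 48.0
105 33 -79.1 -42.0 46.0
115 38 -74.9 -46.0 48.0
125 17 -73.0 -40.0 46.0
135 36 -77.3 -44.0 48.0
145 20 -79.5 -46.0 46.0
lip [65.53932401  0.5961278  66.28381353] [ 45.82133128 -58.94028416  58.71279092] [84.57972159 60.69292131 74.47787391]
side 199 [-84. -49.  85.] [-62.  47. 147.] yrange [-48.49787522  42.8879163 ]
85 15 -64.2 -48.0 42.0
95 16 -67.0 -49.0 42.0
105 37 -71.5 -49.0 41.0
115 53 -81.7 -49.0 43.0
125 20 -75.9 -49.0 47.0
135 29 -79.8 -48.0 46.0
145 29 -82.3 -46.0 42.0
lip [61.49111581 -5.4750189  66.91309324] [ 42.13024486 -61.65772324  59.22919255] [81.17257193 62.71352289 72.22385063]
```

>>> {"name": "move_arm", "arguments": {"claw": [0, 0, 0, 0, 0, 0, 0, 0], "linear": [[-0.02, -0.018, 0], [-0.037, -0.0333, 0], [-0.037, -0.0333, 0], [-0.037, -0.0333, 0], [-0.037, -0.0333, 0], [-0.037, -0.0333, 0], [-0.037, -0.0333, 0], [-0.037, -0.0333, 0]], "turn": [[0, 0, 0], [0, 0, 0], [0, 0, 0], [0, 0, 0], [0, 0, 0], [0, 0, 0], [0, 0, 0], [0, 0, 0]]}}

```text
t: 1.1
eef_pos: [396.5, 244.5, 231.1]
eef_rot: [[-0.931, 0.365, -0.0], [0.365, 0.931, -0.0], [0.0, -0.0, -1.0]]
ft_force: [0.3, -0.1, 0.4]
gripper_width: 0.2
```

>>> {"name": "move_arm", "arguments": {"claw": [0, 0, 0, 0, 0, 0, 0, 0], "linear": [[-0.037, -0.0333, 0], [-0.037, -0.0333, 0], [-0.037, -0.0333, 0], [-0.037, -0.0333, 0], [-0.037, -0.0333, 0], [-0.037, -0.0333, 0], [-0.017, -0.0153, 0], [0, 0, 0]], "turn": [[0, 0, 0], [0, 0, 0], [0, 0, 0], [0, 0, 0], [0, 0, 0], [0, 0, 0], [0, 0, 0], [0, 0, 0.13]]}}

```text
t: 2.1
eef_pos: [540.3, -44.1, 230.8]
eef_rot: [[-0.873, 0.488, -0.001], [0.488, 0.873, -0.001], [0.0, -0.002, -1.0]]
ft_force: [0.1, 1.6, 0.2]
gripper_width: 0.4
```

```bash
cat >> h.py <<'E'
C=np.array([649,-102]);yw=-.503;cx=np.array([np.cos(yw),np.sin(yw)]);cy=np.array([-cx[1],cx[0]])
def st():
    o=observe();p=o['eef_pos'];f=o['ft_force'];R=o['eef_rot']
    print('t',round(o['t'],2),'case xyz',[round(float(v),1) for v in((p[:2]-C)@cx,(p[:2]-C)@cy,p[2])],'F case',[round(float(v),1) for v in(f[:2]@cx,f[:2]@cy,f[2])],'yaw err',round(float(np.arctan2(-R[1,0],-R[0,0])-yw),3),'Rz',R[:,2].round(3),'w',round(float(o['gripper_width']),1))
E
python3 -c "from h import *; st();print(observe())"
```

```text
t 2.1 case xyz [-123.2, -1.7, 230.8] F case [-0.7, 1.5, 0.2] yaw err -0.007 Rz [-0.001 -0.001 -1.   ] w 0.4
{'t': 2.1, 'q': array([-0.46380462,  0.22087208,  0.57689609,  1.62240331, -0.12171556,
        1.33561594,  1.19100257]), 'qvel': array([-0.13321057, -0.00182972,  0.09674132,  0.01742019, -0.03390039,
        0.00580338, -1.08164013]), 'effort': array([  2.31785685, -44.28748369,   5.51409379, -36.8765831 ,
         0.21012692,  -0.10279208,   3.75824779]), 'eef_pos': array([540.25863648, -44.1185363 , 230.80386912]), 'eef_rot': array([[-8.72605573e-01,  4.88424726e-01, -8.95127376e-04],
       [ 4.88425531e-01,  8.72604545e-01, -1.34506653e-03],
       [ 1.24128464e-04, -1.61091561e-03, -9.99998695e-01]]), 'ft_force': array([0.06849581, 1.64816963, 0.2448163 ]), 'ft_torque': array([ 0.02094758, -0.03185895, -0.05322154]), 'gripper_width': 0.3554407685069647}
```

>>> {"name": "move_arm", "arguments": {"claw": [0, 0, 0, 0, 0, 0, 0, 0], "linear": [[0, 0.002, 0.044], [0, 0, 0.046], [0, 0, 0.044], [0, 0, 0], [-0.015, 0, 0], [-0.015, 0, 0], [-0.008, 0, 0], [-0.007, 0, 0]], "turn": [[0, 0, 0], [0, 0, 0], [0, 0, 0], [0, 0, 0], [0, 0, 0], [0, 0, 0], [0, 0, 0], [0, 0, 0]]}}

```text
t: 3.1
eef_pos: [581.3, -61.7, 97.8]
eef_rot: [[-0.876, 0.483, 0.001], [0.483, 0.876, -0.0], [-0.001, 0.0, -1.0]]
ft_force: [-2.0, -0.3, 0.7]
gripper_width: 0.3
```

Run:
```python
from h import *
st()
for n in("side","top"):
    p,d=snapshot(n); np.savez(f"pics/{n}1.npz",p=p,d=d)
    cv2.imwrite(f"pics/{n}1.png",cv2.resize(p[120:270,200:350],None,fx=4,fy=4,interpolation=cv2.INTER_CUBIC))
```

```text
t 3.1 case xyz [-78.7, 2.7, 97.8] F case [-1.6, -1.2, 0.7] yaw err -0.001 Rz [ 0.001 -0.    -1.   ] w 0.3
```

View pics/side1.png

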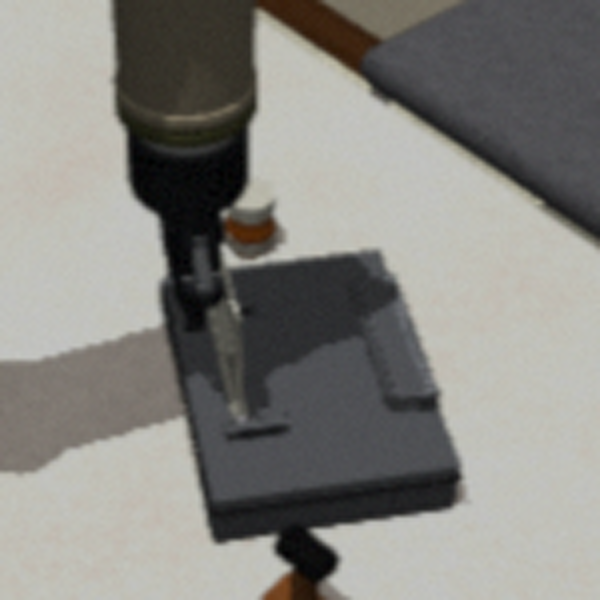

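>>> {"name": "move_arm", "arguments": {"claw": [0, 0, 0, 0, 0, 0, 0, 0], "linear": [[-0.0125, -0.0015, 0.002], [-0.0095, -0.0015, 0.001], [-0.0115, 0, 0.0045], [-0.007, 0, 0.005], [-0.0055, 0, 0.006], [-0.0045, 0, 0.007], [-0.003, 0, 0.006], [0, 0, 0]], "turn": [[0, 0, 0], [0, 0, 0], [0, 0, 0], [0, 0, 0], [0, 0, 0], [0, 0, 0], [0, 0, 0], [0, 0, 0]]}}

```text
t: 4.2
eef_pos: [625.8, -89.9, 65.1]
eef_rot: [[-0.876, 0.483, -0.001], [0.483, 0.876, -0.0], [0.001, -0.001, -1.0]]
ft_force: [0.8, -0.2, 3.3]
gripper_width: 0.0
```

Run:
```python
from h import *
st()
for n in("side","top"):
    p,d=snapshot(n); np.savez(f"pics/{n}2.npz",p=p,d=d)
    cv2.imwrite(f"pics/{n}2.png",cv2.resize(p[120:270,200:350],None,fx=4,fy=4,interpolation=cv2.INTER_CUBIC))
```

```text
t 4.2 case xyz [-26.2, -0.6, 65.1] F case [0.8, 0.2, 3.3] yaw err -0.001 Rz [-0.001 -0.    -1.   ] w 0.0
```

View pics/side2.png

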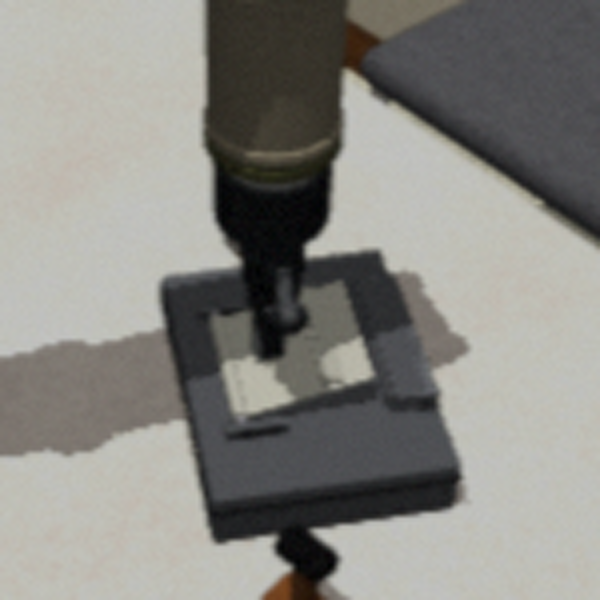

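View pics/top2.png

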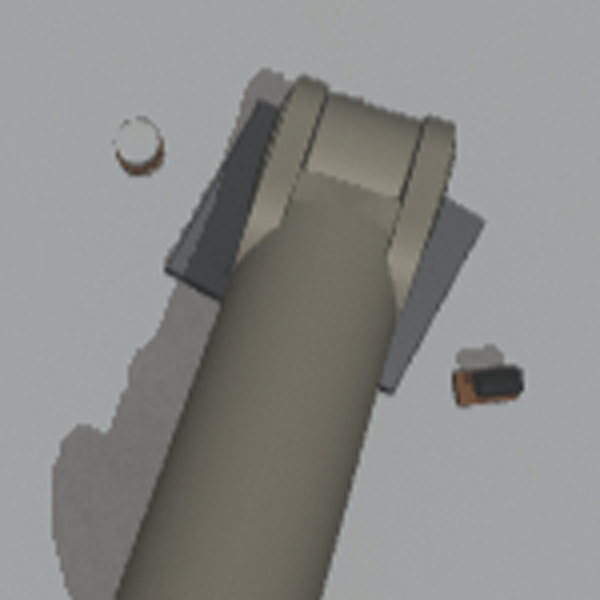

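>>> {"name": "move_arm", "arguments": {"claw": [0, 0, 0, 0, 0, 0, 0, 0], "linear": [[-0.001, 0, 0.003], [0, 0, 0.003], [0, 0, 0.002], [0, 0, 0.001], [0, 0, 0.001], [0, 0, 0], [0, 0, 0], [0, 0, 0]], "turn": [[0, 0, 0], [0, 0, 0], [0, 0, 0], [0, 0, 0], [0, 0, 0], [0, 0, 0], [0, 0, 0], [0, 0, 0]]}}

```text
t: 5.3
eef_pos: [627.2, -90.5, 56.1]
eef_rot: [[-0.876, 0.483, 0.001], [0.483, 0.876, -0.0], [-0.001, -0.0, -1.0]]
ft_force: [3.3, -3.1, 4.3]
gripper_width: -0.0
```

```bash
python3 -c "from h import *; st()"
```

```text
t 5.3 case xyz [-24.6, -0.5, 56.1] F case [4.3, -1.1, 4.3] yaw err -0.001 Rz [ 0.001 -0.    -1.   ] w -0.0
```

>>> {"name": "move_arm", "arguments": {"claw": [0, 0, 0, 0, 0, 0, 0, 0], "linear": [[0, 0, 0.0005], [0, 0, 0.0005], [0, 0, 0], [0, 0, 0], [-0.002, 0, 0], [-0.002, 0, 0], [-0.002, 0, 0], [0, 0, 0]], "turn": [[0, 0, 0], [0, 0, 0], [0, 0, 0], [0, 0, 0], [0, 0, 0], [0, 0, 0], [0, 0, 0], [0, 0, 0]]}}

```text
t: 6.3
eef_pos: [631.2, -92.7, 55.6]
eef_rot: [[-0.876, 0.483, -0.002], [0.483, 0.876, 0.001], [0.002, 0.0, -1.0]]
ft_force: [-5.3, 0.2, 15.3]
gripper_width: 0.1
```

Run:
```python
from h import *
st()
p,d=snapshot("side"); np.savez(f"pics/side3.npz",p=p,d=d)
cv2.imwrite(f"pics/side3.png",cv2.resize(p[170:260,225:325],None,fx=6,fy=6,interpolation=cv2.INTER_CUBIC))
```

```text
t 6.3 case xyz [-20.1, -0.4, 55.6] F case [-4.7, -2.3, 15.3] yaw err -0.001 Rz [-0.002  0.001 -1.   ] w 0.1
```

View pics/side3.png

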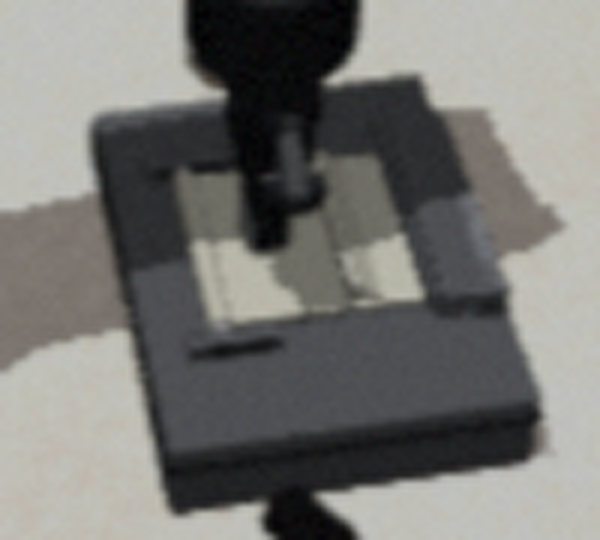

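>>> {"name": "move_arm", "arguments": {"claw": [0, 0, 0, 0, 0, 0, 0, 0], "linear": [[0, 0, -0.0005], [-0.002, 0, 0], [-0.002, 0, 0], [-0.002, 0, 0], [-0.002, 0, 0], [-0.002, 0, 0], [-0.002, 0, 0], [0, 0, 0]], "turn": [[0, 0, 0], [0, 0, 0], [0, 0, 0], [0, 0, 0], [0, 0, 0], [0, 0, 0], [0, 0, 0], [0, 0, 0]]}}

```text
t: 7.35
eef_pos: [641.5, -98.3, 55.7]
eef_rot: [[-0.876, 0.483, -0.003], [0.483, 0.876, 0.001], [0.003, 0.0, -1.0]]
ft_force: [-6.0, -0.2, 13.0]
gripper_width: -0.0
```

```bash
python3 -c "from h import *; st()"
```

```text
t 7.35 case xyz [-8.4, -0.4, 55.7] F case [-5.2, -3.1, 13.0] yaw err -0.001 Rz [-0.003  0.001 -1.   ] w -0.0
```

>>> {"name": "move_arm", "arguments": {"claw": [0, 0, 0, 0, 0, 0, 0, 0], "linear": [[-0.002, 0, -0.0003], [-0.002, 0, 0], [-0.002, 0, 0], [-0.002, 0, 0], [-0.002, 0, 0], [-0.002, 0, 0], [-0.002, 0, 0], [0, 0, 0]], "turn": [[0, 0, 0], [0, 0, 0], [0, 0, 0], [0, 0, 0], [0, 0, 0], [0, 0, 0], [0, 0, 0], [0, 0, 0]]}}

```text
t: 8.35
eef_pos: [653.2, -103.6, 55.5]
eef_rot: [[-0.876, 0.482, -0.004], [0.482, 0.876, 0.003], [0.005, 0.001, -1.0]]
ft_force: [-7.7, 3.6, 12.0]
gripper_width: 0.1
```

Run:
```python
from h import *
st()
p,d=snapshot("side"); np.savez(f"pics/side4.npz",p=p,d=d)
cv2.imwrite(f"pics/side4.png",cv2.resize(p[170:260,225:325],None,fx=6,fy=6,interpolation=cv2.INTER_CUBIC))
```

```text
t 8.35 case xyz [4.5, 0.6, 55.5] F case [-8.5, -0.6, 12.0] yaw err 0.0 Rz [-0.004  0.003 -1.   ] w 0.1
```

View pics/side4.png

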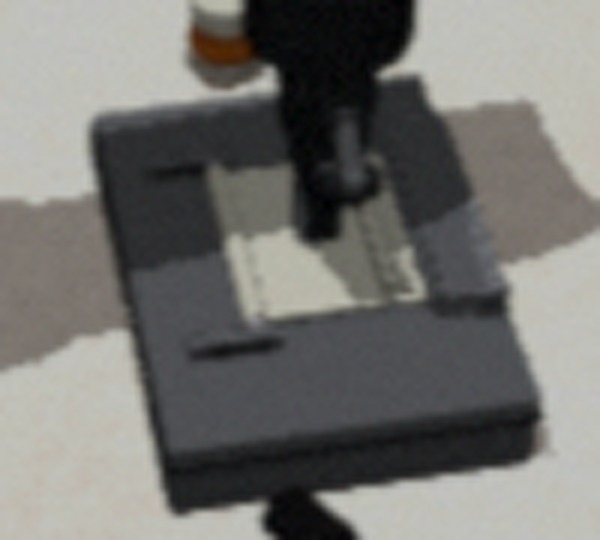

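>>> {"name": "move_arm", "arguments": {"claw": [0, 0, 0, 0, 0, 0, 0, 0], "linear": [[-0.002, 0, 0], [-0.002, 0, 0], [-0.002, 0, 0], [-0.002, 0, 0], [-0.001, 0, 0], [-0.001, 0, 0], [0, 0, 0], [0, 0, 0]], "turn": [[0, 0, 0], [0, 0, 0], [0, 0, 0], [0, 0, 0], [0, 0, 0], [0, 0, 0], [0, 0, 0], [0, 0, 0]]}}

```text
t: 9.4
eef_pos: [662.1, -108.2, 55.3]
eef_rot: [[-0.876, 0.482, -0.004], [0.482, 0.876, 0.003], [0.005, 0.001, -1.0]]
ft_force: [-6.0, 3.5, 11.2]
gripper_width: -0.3
```

```bash
python3 -c "from h import *; st()"
```

```text
t 9.4 case xyz [14.5, 0.9, 55.3] F case [-7.0, 0.2, 11.2] yaw err 0.001 Rz [-0.004  0.003 -1.   ] w -0.3
```

>>> {"name": "move_arm", "arguments": {"claw": [0, 0, 0, 0, 0, 0, 0, 0], "linear": [[-0.001, 0, 0], [-0.001, 0, 0], [-0.001, 0, 0], [-0.001, 0, 0], [0, 0, 0], [0, 0, 0], [0, 0, 0], [0, 0, 0]], "turn": [[0, 0, 0], [0, 0, 0], [0, 0, 0], [0, 0, 0], [0, 0, 0], [0, 0, 0], [0, 0, 0], [0, 0, 0]]}}

```text
t: 10.4
eef_pos: [663.0, -108.5, 54.6]
eef_rot: [[-0.877, 0.481, -0.01], [0.481, 0.877, 0.006], [0.011, 0.001, -1.0]]
ft_force: [-16.9, 8.9, 15.8]
gripper_width: 0.0
```

Run:
```python
from h import *
st()
p,d=snapshot("side"); np.savez(f"pics/side5.npz",p=p,d=d)
cv2.imwrite(f"pics/side5.png",cv2.resize(p[170:260,225:325],None,fx=6,fy=6,interpolation=cv2.INTER_CUBIC))
```

```text
t 10.4 case xyz [15.4, 1.0, 54.6] F case [-19.1, -0.3, 15.8] yaw err 0.001 Rz [-0.01   0.006 -1.   ] w 0.0
```

View pics/side5.png

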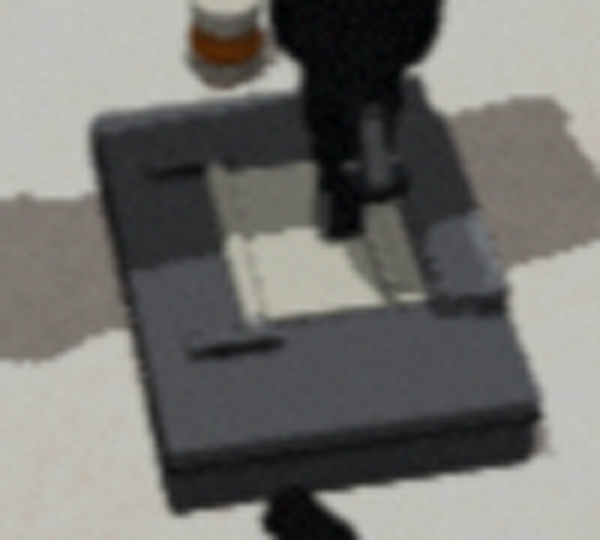

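>>> {"name": "move_arm", "arguments": {"claw": [0, 0, 0, 0, 0, 0, 0, 0], "linear": [[0.002, 0, -0.0005], [0.001, 0, -0.001], [0, 0, -0.002], [0, 0, -0.005], [0, 0, -0.02], [0, 0, -0.04], [0, 0, -0.05], [0, 0, -0.05]], "turn": [[0, 0, 0], [0, 0, 0], [0, 0, 0], [0, 0, 0], [0, 0, 0], [0, 0, 0], [0, 0, 0], [0, 0, 0]]}}

```text
t: 11.45
eef_pos: [664.5, -111.3, 226.9]
eef_rot: [[-0.876, 0.483, 0.001], [0.483, 0.876, -0.0], [-0.001, 0.0, -1.0]]
ft_force: [0.8, -0.1, 0.2]
gripper_width: -0.1
```

>>> {"name": "move_arm", "arguments": {"claw": [0, 0, 0, 0, 0, 0, 0, 0], "linear": [[0.01, 0.04, -0.01], [0.01, 0.05, 0], [0.01, 0.05, 0], [0.01, 0.05, 0], [0.01, 0.05, 0], [0.01, 0.05, 0], [0, 0.03, 0], [0, 0, 0]], "turn": [[0, 0, 0], [0, 0, 0], [0, 0, 0], [0, 0, 0], [0, 0, 0], [0, 0, 0], [0, 0, 0], [0, 0, 0]]}}

```text
t: 12.45
eef_pos: [766.5, 201.6, 233.4]
eef_rot: [[-0.878, 0.479, -0.0], [0.479, 0.878, 0.0], [0.0, 0.0, -1.0]]
ft_force: [-0.2, -0.5, 0.1]
gripper_width: -0.2
```

Run:
```python
from h import *
st()
for n,(a,b) in(("side",(170,225)),("top",(138,235))):
    p,d=snapshot(n); np.savez(f"pics/{n}6.npz",p=p,d=d)
    cv2.imwrite(f"pics/{n}6.png",cv2.resize(p[a:a+90,b:b+110],None,fx=6,fy=6,interpolation=cv2.INTER_CUBIC))
    W=world(n,d.astype(float));q=np.stack([(W[...,:2]-C)@cx,(W[...,:2]-C)@cy,W[...,2]],-1)
    w=(p.min(-1)>85)&(abs(q[...,0])<100)&(abs(q[...,1])<52)&(q[...,2]>44)&(q[...,2]<85)
    k,l,s,_=cv2.connectedComponentsWithStats(w.astype(np.uint8));i=1+s[1:,4].argmax();Q=q[l==i]
    print(n,len(Q),np.percentile(Q,[1,99],axis=0).round(1))
    for x in range(-40,45,10):
        s=Q[abs(Q[:,0]-x)<5];print(x,len(s),np.median(s[:,2]).round(1) if len(s) else '')
```

```text
t 12.45 case xyz [-43.4, 322.6, 233.4] F case [0.1, -0.5, 0.1] yaw err 0.003 Rz [-0.  0. -1.] w -0.2
side 786 [[-40.  -48.2  48.5]
 [ 42.5  47.4  70.7]]
-40 74 57.6
-30 86 58.2
-20 94 57.7
-10 90 58.3
0 89 58.8
10 92 59.3
20 97 60.3
30 96 68.2
40 68 63.3
top 1147 [[-80.1 -51.   44.6]
 [ 46.3  50.9  71.2]]
-40 101 48.1
-30 86 58.7
-20 88 56.8
-10 89 57.1
0 85 57.0
10 90 58.6
20 87 58.7
30 105 64.7
40 75 63.7
```

View pics/side6.png

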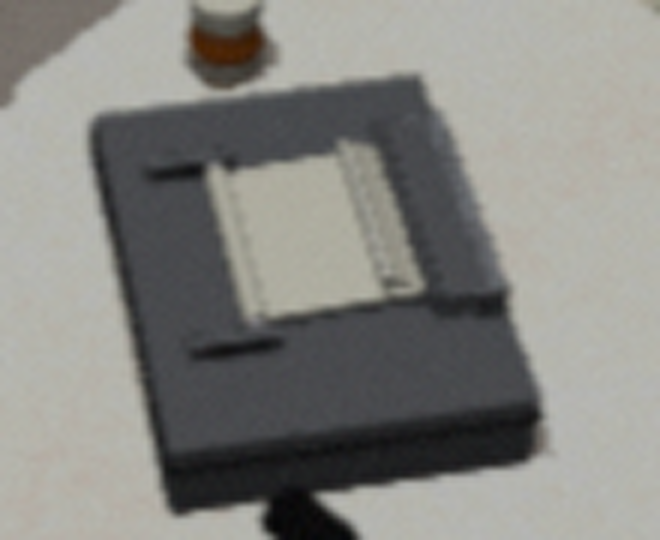

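View pics/top6.png

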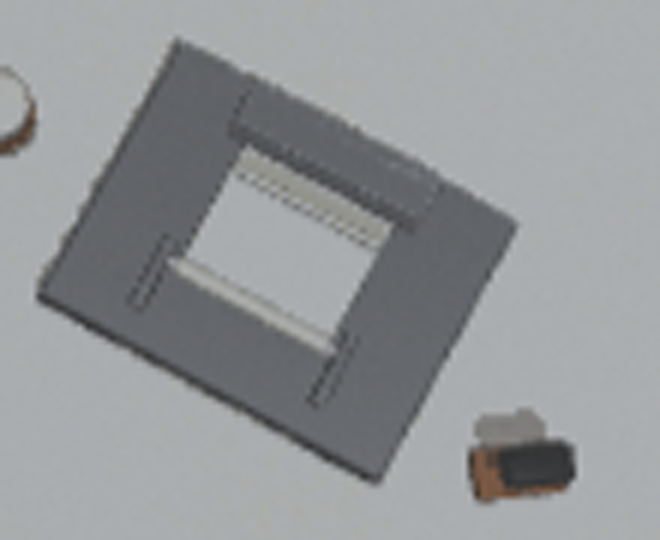

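Run:
```python
from h import *
for n in("side","top"):
    def Q(i):
        a=np.load(f"pics/{n}{i}.npz");W=world(n,a['d'].astype(float));return a['p'],np.stack([(W[...,:2]-C)@cx,(W[...,:2]-C)@cy,W[...,2]],-1)
    p,q=Q(6)
    m=(abs(q[...,1])<40)&(q[...,2]>44)&(q[...,2]<85)
    for x in range(-50,60,3):
        s=q[m&(abs(q[...,0]-x)<1.5)];k=p[m&(abs(q[...,0]-x)<1.5)]
        print(n,x,len(s),np.percentile(s[:,2],[20,50,80]).round(1),np.median(k.min(-1)))
    p0,_=Q(0)
    df=cv2.absdiff(p0,p).max(-1)
    sh=[cv2.phaseCorrelate(np.float32(cv2.cvtColor(p0,6)[r]),np.float32(cv2.cvtColor(p,6)[r])) for r in ([np.s_[228:256,248:320]] if n=='side' else [np.s_[195:225,285:305],np.s_[145:185,300:325],np.s_[205:225,310:335],np.s_[145:168,225:243]])]
    print(n,sh)
```

```text
side -50 21 [48.5 49.2 50.1] 73.0
side -47 24 [48.3 49.3 50.7] 73.0
side -44 19 [48.1 49.7 50.6] 74.0
side -41 33 [48.  49.2 54.7] 94.0
side -38 31 [56.1 58.6 59.6] 143.0
side -35 26 [58.6 60.4 61.9] 151.0
side -32 21 [58.2 59.5 60.5] 145.0
side -29 17 [56.4 56.9 58.1] 148.0
side -26 22 [56.2 56.9 58.1] 158.0
side -23 25 [56.1 57.1 58.2] 160.0
side -20 22 [56.9 58.  59. ] 159.5
side -17 20 [57.3 58.5 59.3] 159.5
side -14 22 [57.  57.7 58.9] 160.0
side -11 21 [57.  58.  59.2] 160.0
side -8 22 [57.  58.6 60.1] 159.0
side -5 23 [57.9 58.9 59.9] 159.0
side -2 23 [57.8 58.6 59.8] 159.0
side 1 23 [57.4 58.9 59.9] 159.0
side 4 24 [58.2 59.5 61.7] 160.0
side 7 21 [58.1 59.1 60. ] 159.0
side 10 24 [58.5 59.7 61.5] 159.0
side 13 22 [58.  59.1 60.2] 159.0
side 16 21 [58.6 59.6 60.5] 159.0
side 19 21 [58.7 60.3 60.7] 159.0
side 22 25 [58.6 60.  61.5] 151.0
side 25 38 [60.  63.2 69.9] 134.5
side 28 22 [68.  69.7 70.5] 140.5
side 31 19 [67.2 68.6 69.5] 132.0
side 34 17 [65.2 67.2 68.5] 134.0
side 37 18 [64.5 65.  66.1] 134.0
side 40 17 [61.2 63.1 63.7] 123.0
side 43 37 [60.9 64.  68.3] 77.0
side 4
[... 1030 characters left out ...]
69.0
top 22 22 [56.6 59.1 61.1] 169.0
top 25 18 [57.2 58.9 60.5] 169.0
top 28 37 [58.8 60.8 69.3] 146.0
top 31 20 [66.4 69.8 71.2] 154.0
top 34 18 [66.4 68.5 69.8] 141.0
top 37 17 [64.9 66.8 67.4] 142.0
top 40 20 [62.1 63.9 65.8] 143.5
top 43 17 [61.3 62.3 63.6] 147.0
top 46 27 [59.9 61.1 67.5] 130.0
top 49 26 [65.3 67.1 69.4] 82.0
top 52 18 [64.5 66.2 67.4] 84.0
top 55 17 [63.9 66.1 68. ] 92.0
top 58 24 [63.6 66.1 67.8] 98.0
top [((0.10006026776946975, 0.058866780624407866), 0.9821445953845978), ((0.5658303291242319, -0.06370236211603242), 0.9843393611907959), ((0.5085889214509809, 0.00042199148959376487), 1.005020115852356), ((-0.07306800156616866, 0.0648509255076597), 1.0171171778606043)]
```

>>> {"name": "move_arm", "arguments": {"claw": [0, 0, 0, 0, 0, 0, 0, 0], "linear": [[-0.007, -0.046, 0], [-0.007, -0.046, 0], [-0.007, -0.046, 0], [-0.007, -0.046, 0], [-0.007, -0.046, 0], [-0.007, -0.046, 0], [-0.007, -0.045, 0], [0, 0, 0]], "turn": [[0, 0, 0], [0, 0, 0], [0, 0, 0], [0, 0, 0], [0, 0, 0], [0, 0, 0], [0, 0, 0], [0, 0, 0]]}}

```text
t: 13.55
eef_pos: [651.7, -114.4, 236.1]
eef_rot: [[-0.871, 0.492, 0.001], [0.492, 0.871, -0.002], [-0.002, -0.001, -1.0]]
ft_force: [0.0, -0.1, -0.0]
gripper_width: 0.0
```

```bash
python3 -c "from h import *; st()"
```

```text
t 13.55 case xyz [8.3, -9.6, 236.1] F case [0.1, -0.0, -0.0] yaw err -0.011 Rz [ 0.001 -0.002 -1.   ] w 0.0
```

>>> {"name": "move_arm", "arguments": {"claw": [0, 0, 0, 0, 0, 0, 0, 0], "linear": [[0, 0, 0], [0, 0, 0.04], [0, 0, 0.05], [0, 0, 0.045], [0, 0, 0.02], [0, 0, 0.01], [0, 0, 0.004], [0, 0, 0]], "turn": [[0, 0, 0], [0, 0, 0], [0, 0, 0], [0, 0, 0], [0, 0, 0], [0, 0, 0], [0, 0, 0], [0, 0, 0]]}}

```text
t: 14.55
eef_pos: [655.2, -106.7, 66.3]
eef_rot: [[-0.876, 0.483, 0.002], [0.483, 0.876, -0.0], [-0.002, 0.001, -1.0]]
ft_force: [-0.5, -0.4, 0.5]
gripper_width: -0.2
```

```bash
python3 -c "from h import *; st()"
```

```text
t 14.55 case xyz [7.7, -1.1, 66.3] F case [-0.2, -0.6, 0.5] yaw err -0.001 Rz [ 0.002 -0.    -1.   ] w -0.2
```

>>> {"name": "move_arm", "arguments": {"claw": [0, 0, 0, 0, 0, 0, 0, 0], "linear": [[0, 0, 0.003], [0, 0, 0.003], [0, 0, 0], [-0.002, 0, 0], [-0.002, 0, 0], [-0.002, 0, 0], [0, 0, 0], [0, 0, 0]], "turn": [[0, 0, 0], [0, 0, 0], [0, 0, 0], [0, 0, 0], [0, 0, 0], [0, 0, 0], [0, 0, 0], [0, 0, 0]]}}

```text
t: 15.55
eef_pos: [659.8, -109.5, 59.2]
eef_rot: [[-0.876, 0.483, 0.0], [0.483, 0.876, -0.0], [-0.0, -0.0, -1.0]]
ft_force: [0.4, -0.3, -0.2]
gripper_width: -0.2
```

```bash
python3 -c "from h import *; st()"
```

```text
t 15.55 case xyz [13.1, -1.4, 59.2] F case [0.5, -0.1, -0.2] yaw err -0.001 Rz [ 0. -0. -1.] w -0.2
```

Barely above the tab face and just short of the ridge; nudge forward.

>>> {"name": "move_arm", "arguments": {"claw": [0, 0, 0, 0, 0, 0, 0, 0], "linear": [[-0.001, 0, 0], [-0.001, 0, 0], [-0.001, 0, 0], [0, 0, 0], [0, 0, 0], [0, 0, 0], [0, 0, 0], [0, 0, 0]], "turn": [[0, 0, 0], [0, 0, 0], [0, 0, 0], [0, 0, 0], [0, 0, 0], [0, 0, 0], [0, 0, 0], [0, 0, 0]]}}

```text
t: 16.55
eef_pos: [661.2, -110.1, 58.4]
eef_rot: [[-0.876, 0.482, -0.003], [0.482, 0.876, 0.001], [0.003, -0.0, -1.0]]
ft_force: [-4.3, 3.9, 1.8]
gripper_width: -0.4
```

```bash
python3 -c "from h import *; st()"
```

```text
t 16.55 case xyz [14.6, -1.2, 58.4] F case [-5.6, 1.3, 1.8] yaw err -0.0 Rz [-0.003  0.001 -1.   ] w -0.4
```

>>> {"name": "move_arm", "arguments": {"claw": [0, 0, 0, 0, 0, 0, 0, 0], "linear": [[-0.0005, 0, 0], [-0.0005, 0, 0], [0, 0, 0], [0, 0, 0], [0, 0, 0], [0, 0, 0], [0, 0, 0], [0, 0, 0]], "turn": [[0, 0, 0], [0, 0, 0], [0, 0, 0], [0, 0, 0], [0, 0, 0], [0, 0, 0], [0, 0, 0], [0, 0, 0]]}}

```text
t: 17.55
eef_pos: [661.3, -110.2, 57.9]
eef_rot: [[-0.876, 0.482, -0.004], [0.482, 0.876, 0.002], [0.005, -0.001, -1.0]]
ft_force: [-6.5, 3.5, 0.6]
gripper_width: -0.1
```

```bash
python3 -c "from h import *; st()"
```

```text
t 17.55 case xyz [14.7, -1.2, 57.9] F case [-7.4, -0.1, 0.6] yaw err -0.0 Rz [-0.004  0.002 -1.   ] w -0.1
```

>>> {"name": "move_arm", "arguments": {"claw": [0, 0, 0, 0, 0, 0, 0, 0], "linear": [[-0.001, 0, 0], [-0.001, 0, 0], [-0.001, 0, 0], [0, 0, 0], [0, 0, 0], [0, 0, 0], [0, 0, 0], [0, 0, 0]], "turn": [[0, 0, 0], [0, 0, 0], [0, 0, 0], [0, 0, 0], [0, 0, 0], [0, 0, 0], [0, 0, 0], [0, 0, 0]]}}

```text
t: 18.55
eef_pos: [662.8, -110.9, 57.1]
eef_rot: [[-0.876, 0.482, -0.007], [0.482, 0.876, 0.003], [0.008, -0.001, -1.0]]
ft_force: [-10.7, 5.6, 0.3]
gripper_width: -0.0
```

```bash
python3 -c "from h import *; st()"
```

```text
t 18.55 case xyz [16.3, -1.2, 57.1] F case [-12.0, -0.3, 0.3] yaw err -0.0 Rz [-0.007  0.003 -1.   ] w -0.0
```

>>> {"name": "move_arm", "arguments": {"claw": [0, 0, 0, 0, 0, 0, 0, 0], "linear": [[0.004, 0, -0.002], [0.003, 0, -0.003], [0, 0, -0.005], [0, 0, -0.02], [0, 0, -0.04], [0, 0, -0.05], [0, 0, -0.05], [0, 0, 0]], "turn": [[0, 0, 0], [0, 0, 0], [0, 0, 0], [0, 0, 0], [0, 0, 0], [0, 0, 0], [0, 0, 0], [0, 0, 0]]}}

```text
t: 19.55
eef_pos: [662.0, -110.8, 236.3]
eef_rot: [[-0.875, 0.483, 0.011], [0.483, 0.875, -0.002], [-0.01, 0.004, -1.0]]
ft_force: [0.5, 0.0, 0.4]
gripper_width: 0.1
```

>>> {"name": "move_arm", "arguments": {"claw": [0, 0, 0, 0, 0, 0, 0, 0], "linear": [[0.01, 0.04, -0.01], [0.01, 0.05, 0], [0.01, 0.05, 0], [0.01, 0.05, 0], [0.01, 0.05, 0], [0.01, 0.05, 0], [0, 0.03, 0], [0, 0, 0]], "turn": [[0, 0, 0], [0, 0, 0], [0, 0, 0], [0, 0, 0], [0, 0, 0], [0, 0, 0], [0, 0, 0], [0, 0, 0]]}}

```text
t: 20.55
eef_pos: [761.5, 203.1, 237.6]
eef_rot: [[-0.878, 0.479, -0.001], [0.479, 0.878, 0.0], [0.001, -0.001, -1.0]]
ft_force: [0.4, 0.7, 0.1]
gripper_width: 0.1
```

Run:
```python
from h import *
st()
for n,(a,b) in(("side",(170,225)),("top",(138,225))):
    p,d=snapshot(n); np.savez(f"pics/{n}7.npz",p=p,d=d)
    cv2.imwrite(f"pics/{n}7.png",cv2.resize(p[a:a+95,b:b+120],None,fx=6,fy=6,interpolation=cv2.INTER_CUBIC))
    p0=np.load(f"pics/{n}6.npz")['p'];pp=np.load(f"pics/{n}0.npz")['p']
    G=lambda x:np.float32(cv2.cvtColor(x,6))
    R={'side':dict(tab=np.s_[190:226,255:296],corner=np.s_[228:256,245:320]),'top':dict(tab=np.s_[160:200,260:305],cornerR=np.s_[165:185,305:328],cornerB=np.s_[200:225,280:305])}[n]
    for k,r in R.items():print(n,k,cv2.phaseCorrelate(G(p0)[r],G(p)[r]))
    W=world(n,d.astype(float));q=np.stack([(W[...,:2]-C)@cx,(W[...,:2]-C)@cy,W[...,2]],-1)
    for x in(-20,0,20,24,26,28,30,42,44,46,48):
        s=q[(abs(q[...,1])<40)&(abs(q[...,0]-x)<1.5)&(q[...,2]>40)&(q[...,2]<90)];print(x,np.median(s[:,2]).round(1),end=' ')
    print(cv2.absdiff(pp,p).max(-1)[175:290,230:330].mean())
```

```text
t 20.55 case xyz [-48.5, 321.5, 237.6] F case [-0.0, 0.8, 0.1] yaw err 0.003 Rz [-0.001  0.    -1.   ] w 0.1
side tab ((1.14351734309939, -0.019377010726156385), 1.0230450094482044)
side corner ((0.9082242026839964, 0.05774645872332762), 1.0484067310757108)
-20 57.6 0 59.3 20 60.5 24 60.0 26 63.1 28 69.2 30 69.3 42 62.0 44 62.5 46 66.7 48 67.6 10.098695652173912
top tab ((0.7929766229005466, -0.2139752572112137), 0.9787363486819797)
top cornerR ((0.5232704847702614, -0.14252694996108772), 0.9598869154850642)
top cornerB ((0.7691060544421724, 0.39807004613605024), 1.0103415046691895)
-20 56.4 0 57.0 20 58.6 24 59.6 26 58.6 28 60.1 30 62.3 42 64.4 44 61.5 46 60.7 48 62.8 17.78765217391304
```

View pics/side7.png

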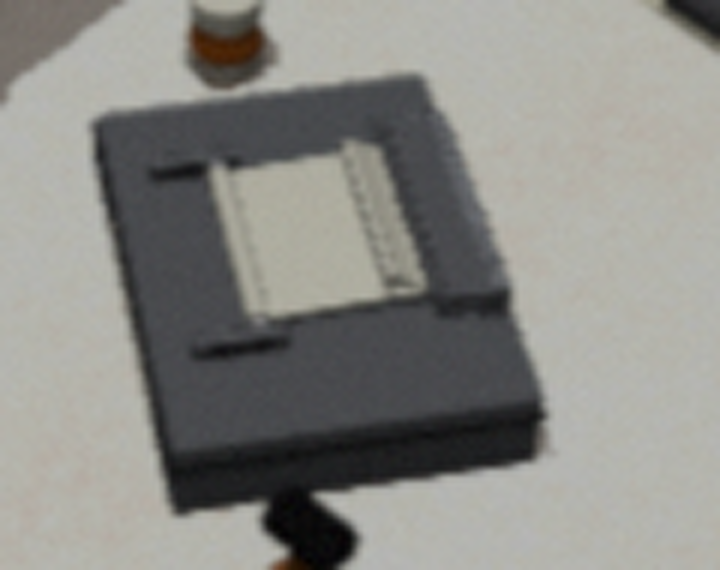

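View pics/top7.png

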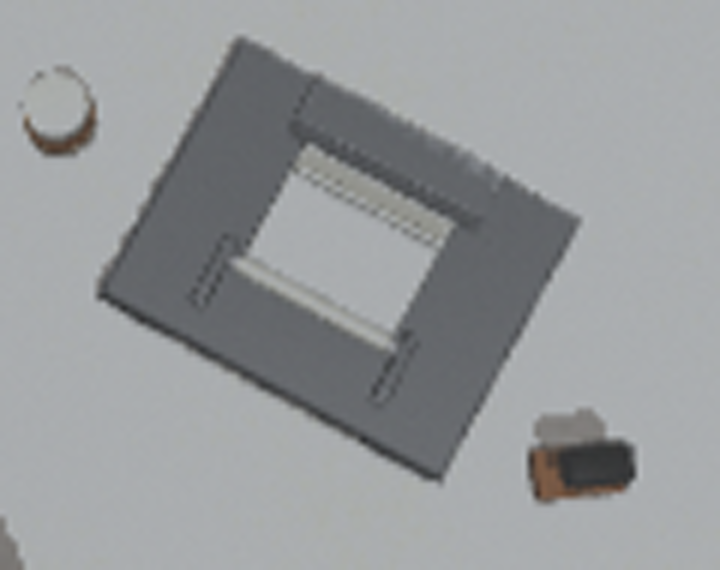

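```bash
python3 -c "
from h import *
print(sign_off())"
```

```text
the job is handed in; nothing more can be done
None
```

The record case is closed: the tab is down under the retaining lip and stays there by itself. I signed off at about 20.7 s, with the arm clear and the wrist force near zero.

- **Folding and sliding:** With the fingers shut, I pushed the tab over from behind, pressed it flat with about 15 N, and slid it towards the lip. The force then rose sharply to 19 N, which I took as the stop.
- **Second push:** The first measurement of the slide was good to only about 1 mm. I went back and pushed the ridge alone with about 12 N, twice what the slide needs. The case and tab moved forward together by 1–3 mm, so the tab was already fully home.
- **Last views:**
  - The tab rises about 0.06 rad towards the lip, as expected when the lip holds it.
  - The measured slide is 21–22 mm of 22 mm.
  - The jar and stamp look unmoved. I never went near the cup or mouse and did not check them again.
- **Disagreements:** The two cameras differed by 2–5 mm along the case. During the press and slide, friction under the fingertip carried most of the tab's travel before the fingertip reached the ridge.

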